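Check a pendulum angle gauge on the jack stud

TASK

Check the pendulum angle gauge: first turn the jack knob on the check block clockwise to its raised mark, which screws the stud up to working height. Then pick the gauge up by the handle on its top, set the slot under its foot upright on the round stud, and rock it over on the stud until the swinging pointer settles on the mark tab of its dial. Finish while still holding it there, at rest, pressed only lightly on the stud, with the knob still on its mark; leave the things round about where they are.

Things in the scene. Friction and masses are not known exactly. Their poses are not given: they have to be found in the camera images.
- block: Check block, fixed: a grey base plate 90 (its x) x 190 (its y) x 18 mm high, origin at the centre of its underside. At (0, +55 mm) a steel boss, 48 mm across at the foot, 34 mm at the top, 40 mm above the worktop, carries the stud; at (0, -55 mm) is the jack knob with a white scale disc 82 mm across.
- knob (a joint): Jack knob, rad. Grows as the knob turns clockwise seen from above; stops at 0 and 2.6; the raised mark is at 1.6; it starts between 0.2 and 1.0. It stays where it is left (friction 0.12 N m). Each radian clockwise screws the stud up 5 mm.
- knob_grip (a point): On the knob's axis, at the middle of its grip bar, 39.5 mm above the worktop. The bar is 44 long (this frame's x) x 14 wide (y), from 25.5 to 53.5 mm above the worktop, over a black skirt 54 mm across, top at 25.5 mm. This frame's +x is the way the knob's pointer (a raised white line on one end of the bar's top and on the skirt) points; it turns with the knob.
- knob_mark (a point): Inner end of the thick raised black mark on the knob's scale, 31 mm from the knob's axis, 20 mm above the worktop; the other ticks are thin, on the side from which the knob comes, with one beyond the mark. The knob is set when its pointer points at this mark.
- stud_top (a point): Top of the steel stud, an upright pin 18 mm across with a half-round head (radius 9 mm). It stands 50 mm above the worktop plus 5 mm for each radian of the knob: 58 mm with the knob on its mark.
- stud: The stud itself; origin at its top. A push of more than about 24 N would drive it down and turn the knob back.
- gauge_grip (a point): Centre of the gauge's black handle, the place to grasp, 165 mm above the gauge's underside. The handle is 28 (x) x 20 (y) mm, from 139 (top of the 122 mm wide housing; its rim 141) to 187 mm above the underside, which is the gauge's whole height. This frame's x is square to the dial, into its face; y is to the left as one looks at the dial; z is up the gauge.
- gauge_seat (a point): Middle of the flat roof of the slot under the gauge's foot, 6 mm above its underside and 159 mm below gauge_grip. The slot runs through from front to back (x), is 30 mm wide (y) and 6 mm deep; the stud's head goes in here.
- gauge: The gauge, loose, upright, about 0.3 kg: a grey housing with a white dial on its -x face (towards the robot), on a foot 50 (x) x 114 (y) mm. Origin at the centre of its underside, same axes as gauge_grip.
- needle (a joint): Angle of the gauge's swinging pointer on its dial, rad: 0 straight down the dial, positive to the left as one looks at the dial. It hangs from a pivot 130 mm above the underside and settles plumb in 2 to 3 s, so it reads how far the gauge's top leans to the left (a turn about the gauge's x by minus this angle).
- needle_tip (a point): Tip of the dark pointer, 88 mm from its pivot.
- mark (a joint): Angle of the mark tab on the dial, rad, same zero and direction as the pointer; between 0.18 and 0.40. It does not move.
- mark_tip (a point): Inner tip of the mark tab, a black tab 7 mm wide at the outer edge of the dial's scale, 88 mm from the pointer's pivot.
- timer: White kitchen timer, 64x66x19 mm, bystander; origin under its centre.
- petri_dish: Petri dish, 92 mm across, 15 mm high, bystander; origin under its centre.
- beaker: Clear beaker, 67 mm across, 83 mm high, bystander; origin under its centre.
- tape: Roll of tape, 61 mm across, 19 mm high, bystander; origin under its centre.
Mind the look-alikes: they are no part of the job. Leave any orange look-alike of the gauge alone.

How it is judged (in metres and radians):
On the way, in this order (a step that is already met when the one before it is completed fails the run):
1. the jack knob is turned to its mark (value of joint knob between 1.48 and 1.72 rad), for 0.2 s.
2. the gauge stands upright on the stud (contact force between gauge and stud above 0.4 N and distance between gauge_seat and stud_top below 0.018 m and value of joint needle between -0.1 and 0.1 rad), for 0.2 s.
At the end, for the whole second after the job is handed in: Gripper still holds the gauge; it rests on the stud alone (0.4 to 20 N, slot middle within 18 mm of stud top, underside over 40 mm up); pointer tip within 5 mm of the mark tab's tip, at rest (0.2 rad/s; gauge 10 mm/s); knob within 0.15 rad of its mark (1.6) (contact force between gauge and stud between 0.4 and 20 N and distance between gauge_seat and stud_top below 0.018 m and distance between needle_tip and mark_tip below 0.005 m and velocity of joint needle between -0.2 and 0.2 rad/s and value of joint knob between 1.45 and 1.75 rad and height (world z) of gauge above 0.04 m and contact force between the fingers and gauge above 1 N and linear speed of gauge below 0.01 m/s); the arm keeps its last pose, push and grip.
It fails at once if the timer is pushed away (distance of timer from where it was at the start of the episode above 0.03 m).
It fails at once if the petri dish is pushed away (distance of petri_dish from where it was at the start of the episode above 0.03 m).
It fails at once if the beaker is pushed away (distance of beaker from where it was at the start of the episode above 0.03 m).
It fails at once if the tape is pushed away (distance of tape from where it was at the start of the episode above 0.03 m).
It also fails if it takes over 69 s, if anything falls off the work surface, if the arm or the gripper's body presses on something with over 40 N, if the wrist force passes 120 N, or if a joint passes its speed limit or range.

ROBOT

A 6-joint arm with a two-finger parallel gripper is mounted at the origin on a cart in front of the work surface, level with it; the furniture and walls round the work are solid. World frame = base frame: x ahead of the robot, y to its left, z up, the work surface at z = 0. Lengths are in mm, angles in rad, forces in N, time in s.
With the tool pointing down it reaches from about 350 to 775 mm from the base axis. Payload 7.3 kg.
Tool frame: the origin (TCP) lies at the very end of the fingers, on their centre line; the grasp point (between the pads) lies bot.grip_point_offset behind it (bot.grip_point_offset is the distance from the TCP to the grasp point, in mm); z points along the fingers, y is the line along which they close (so a half turn about z gives the same grasp; the last joint's range is limited). The gripper opens to 92 mm and grips with 3 to 60 N. Pads are 19 mm wide; open, the fingers measure 130 mm over their backs; the gripper's body (75 mm by 190 mm) begins 47 mm behind the grasp point.
Start: joints at [1.042, 0.342, 1.524, -0, 1.275, -0.146], TCP at [196.085, 487.027, 226.741] pointing down, gripper open.
Joint ranges: [-2.53, 2.53], [-0.77, 2.02], [0.04, 2.7], [-1, 4.14], [0.28, 2.66], [-3.11, 3.11]. Speed limits (rad/s): [2.57, 2.57, 3.14, 3.14, 3.14, 3.14].

INTERFACE

Orientations are given as [roll, pitch, yaw] about the fixed x, y, z axes, in that order (R = Rz(yaw) Ry(pitch) Rx(roll)).
In Python, from plant import bot gives the robot as it stands. The module is installed in compiled form; this text tells all that it offers.
- The arm moves only by the tool carry_out, never from a script. Its argument "plan" is a list of rows, each an object of numbers: "tx", "ty", "tz": the shift along the world's x, y, z in mm; "rx", "ry", "rz": the turn, a rotation vector about the world's x, y, z in rad. A call has 1 to 12 rows; each row shifts and turns the commanded pose from where the row before left it; what a row does not reach is not made up. A row lasts 1/10 s, in which the tool goes at most 50 mm and 8.59 degrees, less where a joint would pass 70% of its speed; a pose out of reach is approached as far as the arm can. A call with a gripper value outside its range is refused whole. "gripper" is the closure, from 0 (fully open) to 1 (shut), set as the call begins (left out, the last holds). The fingers move at their own pace and stop on an object; the grip force is fixed at half the most. Time passes only in rows, so rows that do not move let the fingers close. It gives the time, the measured TCP pose, the force, the opening and the grip force at its end, in the units of the state.
- bot.get_obs(): the state, without advancing time (a new reading comes with each control period).
- bot.capture(name): name is "side" or "top" or "wrist"; returns the picture (420x560x3 uint8, red, green, blue); there is no depth.
- bot.camera_model(name): a dict with "camera_matrix" (3x3 intrinsics, pixels), "dist" ([k1, k2, p1, p2, k3] as OpenCV has them; the pictures are not rectified), "R" (3x3) and "t" (3): a world point X has camera coordinates R X + t. Camera axes: x right, y down, z forward; pixel columns grow to the right and rows downward; lengths in mm; the calibration is good to about 2 mm. A picture is of the moment at which its call begins: read the wrist's pose just before it. camera_model takes no time and is no camera call; for the wrist camera it gives the pose at the moment of the call.
- bot.close_job(): hands the job in; it is judged then, once.
The state is a dict: "time": time; "joint_positions": joint angles; "dq": joint speeds; "tau": joint torques, N m; "tool_pos": TCP position; "tcp_rot": TCP orientation; "contact_force": force on the tool from outside, world axes, zero at the start; "moment": the same for the moment, N m; "grip_width": finger opening in mm; "finger_force": force on a finger pad.
Only numpy, scipy, OpenCV 4.12 (cv2) and the standard library are available. Lean on these libraries where they do the work, as an engineer would, in place of code of your own. Each camera call takes 0.05 s, during which the arm holds its last target. There are 200 camera calls.

## Working session

There is one attempt and no reset: what is moved stays moved. The work goes in short steps, Python scripts to look and compute and a tool call to move; the robot and the scene stay as the last step left them, time stands still between calls to the robot, and variables do not carry over. Pictures are saved under pics/ and viewed, at most 10 in all, crops included, and the job is handed in when it is done.

Besides the shell and the picture viewer there is one more tool, called after "Emit:" as a command line: name --argument value ..., lists and objects as JSON in quotes. carry_out: Moves the arm, as the interface text tells. Its arguments: {"type":"object","properties":{"plan":{"type":"array"},"gripper":{"type":"number"}},"required":["plan"]}

```bash
mkdir -p pics; ls; python3 - <<'E'
from plant import bot
import cv2,numpy as np
print(bot.get_obs(), bot.grip_point_offset)
for n in("top","side"):
    im=bot.capture(n); cv2.imwrite(f"pics/{n}0.png",im[:,:,::-1]); m=bot.camera_model(n); print(n,m)
E
```

```text
pics
{'time': 0.0, 'joint_positions': array([ 1.04202362e+00,  3.42723581e-01,  1.52500259e+00, -3.07562408e-05,
        1.27540867e+00, -1.45999633e-01]), 'dq': array([ 0.00207623, -0.00048662,  0.00082084,  0.00249663, -0.00043331,
        0.00135917]), 'tau': array([ 1.44609068e-03, -4.31259263e+01, -2.44228631e+01,  7.17548607e-02,
        5.58933802e-02, -1.31772795e-04]), 'tool_pos': array([195.86577971, 486.65817593, 226.04955728]), 'tcp_rot': array([-3.14006259e+00, -1.95262465e-04,  2.75882841e+00]), 'contact_force': array([-0.26641404, -0.27604708,  0.56868233]), 'moment': array([ 0.00017198,  0.01315035, -0.05299634]), 'finger_force': 0.0, 'grip_width': 91.83531170452225} 18.8
top {'camera_matrix': array([[460.88642371,   0.        , 276.1680815 ],
       [  0.        , 460.88642371, 208.69997874],
       [  0.        ,   0.        ,   1.        ]]), 'dist': array([-0.0208235,  0.       ,  0.       ,  0.       ,  0.       ]), 'R': array([[ 0.01062055, -0.99990548,  0.00873177],
       [-0.99546906, -0.01139779, -0.09440043],
       [ 0.09449103, -0.00768962, -0.99549601]]), 't': array([ -90.76850204,  580.47741771, 1135.13627902])}
side {'camera_matrix': array([[393.81367801,   0.        , 282.52349632],
       [  0.        , 393.81367801, 211.08142272],
       [  0.        ,   0.        ,   1.        ]]), 'dist': array([0.01377512, 0.        , 0.        , 0.        , 0.        ]), 'R': array([[-0.99726401, -0.07391538,  0.00100694],
       [-0.04014028,  0.53003251, -0.84702674],
       [ 0.06207459, -0.8447497 , -0.53154933]]), 't': array([546.39235403, 164.8578022 , 936.78215566])}
```

View pics/top0.png

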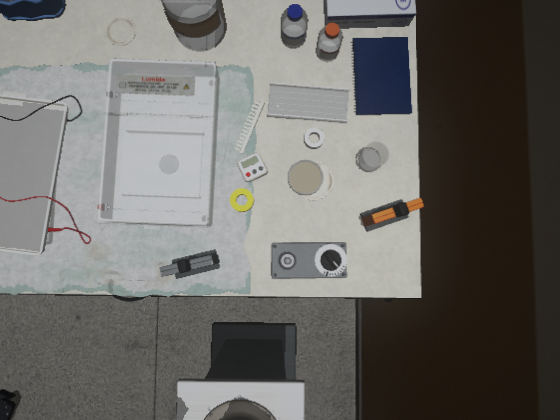

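View pics/side0.png

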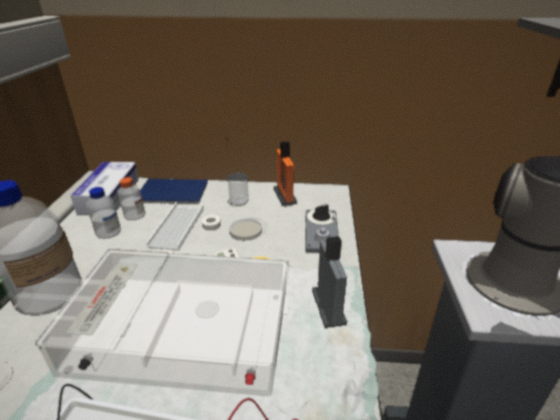

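The top view shows two gauges: a grey one at about (190,264) and an orange one at about (392,213). The task names the grey gauge and says to leave the orange look-alike alone. The check block is at (309,260), its stud at (288,261) and its knob at (331,260). I'll confirm these in an enlarged crop.

```bash
cat > h.py <<'E'
import numpy as np,cv2
from plant import bot
def px2w(m,uv,z):
    p=cv2.undistortPoints(np.array([[uv]],float),m["camera_matrix"],np.array(m["dist"]))[0,0]
    R=np.array(m["R"]);t=np.array(m["t"]); c=-R.T@t; d=R.T@np.array([p[0],p[1],1])
    return c+d*(z-c[2])/d[2]
def w2px(m,X):
    R=np.array(m["R"]);return cv2.projectPoints(np.array([X],float),cv2.Rodrigues(R)[0],np.array(m["t"]),m["camera_matrix"],np.array(m["dist"]))[0][0,0]
E
python3 - <<'E'
import cv2,numpy as np
im=cv2.imread("pics/top0.png")
a=cv2.resize(im[235:285,150:230],None,fx=7,fy=7,interpolation=cv2.INTER_CUBIC)[:290]
a=cv2.resize(im[242:284,152:230],(546,294),interpolation=cv2.INTER_CUBIC)
b=cv2.resize(im[239:281,271:349],(546,294),interpolation=cv2.INTER_CUBIC)
cv2.imwrite("pics/crop1.png",np.vstack([a,b]))
E
```

```text
(no output)
```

View pics/crop1.png

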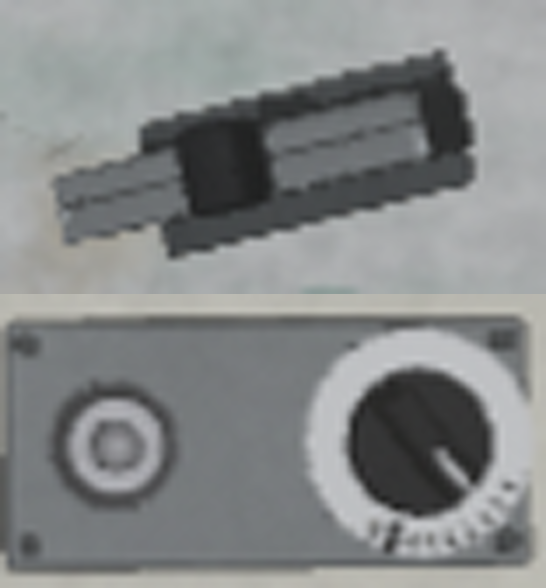

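```bash
python3 - <<'E'
from h import *
m=bot.camera_model("top")
A=lambda x,y:(152+x/7-.5+.07,242+y/7-.5+.07)
B=lambda x,y:(271+x/7-.43,239+(y-294)/7-.43)
P=lambda n,uv,z:print(n,px2w(m,uv,z).round(1))
for n,c in dict(bl=(165,250),br=(470,182),tr=(443,55),tl=(143,128)).items(): P("foot "+n,A(*c),10)
P("handle?",A(205,168),187)
P("stud",B(118,445),50);P("boss",B(114,443),20);P("disc",B(420,441),20);P("skirt",B(421,442),25)
P("ptr0",B(437,452),53.5);P("ptr1",B(470,490),25.5);P("mark",B(394,527),20)
for c in((8,320),(525,318),(540,568),(8,570)):P("blk",B(*c),18)
print(bot.camera_model("wrist"))
o=bot.get_obs();print(o["time"])
E
```

```text
foot bl [406.2 168.8  10. ]
foot br [431.8  59.3  10. ]
foot tr [477.5  70.1  10. ]
foot tl [449.9 178.1  10. ]
handle? [441.2 120.5 187. ]
stud [ 453.  -113.1   50. ]
boss [ 453.3 -112.7   20. ]
disc [ 455.1 -222.8   20. ]
skirt [ 454.8 -222.5   25. ]
ptr0 [ 451.8 -224.5   53.5]
ptr1 [ 437.9 -240.    25.5]
mark [ 424.3 -213.4   20. ]
blk [497.  -74.1  18. ]
blk [ 499.7 -261.1   18. ]
blk [ 410.1 -266.2   18. ]
blk [407.5 -75.1  18. ]
{'camera_matrix': array([[353.12899514,   0.        , 273.50464343],
       [  0.        , 353.12899514, 212.4393837 ],
       [  0.        ,   0.        ,   1.        ]]), 'dist': array([-0.06004584,  0.        ,  0.        ,  0.        ,  0.        ]), 'R': array([[ 0.37281267,  0.92790434, -0.00205964],
       [ 0.89347103, -0.35837723,  0.27069408],
       [ 0.25044009, -0.10275842, -0.96266322]]), 't': array([-523.85508777,  -34.05674653,  390.29765076])}
0.1
```

Crop: the grey gauge has its handle at about (182,266) and its foot at about (195,263). The knob axis is at (331,260), its pointer runs to (338,267) and its thick mark is at (327,272). The knob needs about 1.1 rad more clockwise. The grey gauge is at about (441,119) mm with yaw 0.24, and it is the one meant because the other is orange. I'll go past it with the wrist camera first.

Emit:
carry_out --plan '[{"tx": 20.4, "ty": -37.7, "tz": 8, "rz": 0.063}, {"tx": 20.4, "ty": -37.7, "tz": 8, "rz": 0.063}, {"tx": 20.4, "ty": -37.7, "tz": 8, "rz": 0.063}, {"tx": 20.4, "ty": -37.7, "tz": 8, "rz": 0.063}, {"tx": 20.4, "ty": -37.7, "tz": 8, "rz": 0.063}, {"tx": 20.4, "ty": -37.7, "tz": 8, "rz": 0.063}, {"tx": 20.4, "ty": -37.7, "tz": 8, "rz": 0.063}, {"tx": 20.4, "ty": -37.7, "tz": 0, "rz": 0.063}, {"tx": 20.4, "ty": -37.7, "tz": 0, "rz": 0.063}, {"tx": 20.4, "ty": -37.7, "tz": 0, "rz": 0.063}, {"tx": 0}, {"tx": 0}]'

```text
invalid input at $.plan[0]: expected keys tx, ty, tz, rx, ry, rz
```

```bash
python3 - <<'E'
from h import *
o=bot.get_obs();print(o["tool_pos"],o["tcp_rot"],o["joint_positions"])
m=bot.camera_model("wrist");im=bot.capture("wrist");cv2.imwrite("pics/w1.png",im[:,:,::-1])
c,s=np.cos(.24),np.sin(.24);Rz=np.array([[c,-s,0],[s,c,0],[0,0,1]])
for n,p in dict(top=(0,0,187),footFL=(-25,57,8),footFR=(-25,-57,8),piv=(-12,0,130),low=(-12,0,42)).items():
  print(n,w2px(m,np.array([441,119.5,0])+Rz@np.array(p)).round())
np.save("w1.npy",m,allow_pickle=True)
E
```

```text
[195.89002728 486.68446731 226.12275472] [-3.14024622e+00 -1.66410261e-04  2.75879973e+00] [ 1.04200995e+00  3.42618873e-01  1.52494853e+00 -3.26475813e-05
  1.27538157e+00 -1.45984036e-01]
top [ 24. 581.]
footFL [115. 409.]
footFR [ 60. 442.]
piv [ 44. 520.]
low [ 81. 453.]
```

View pics/w1.png

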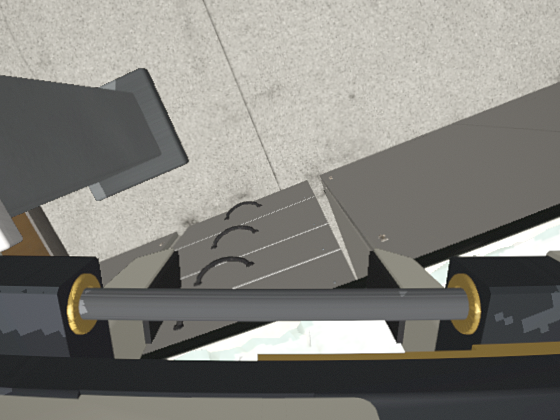

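The move was refused because every row needs all six keys. The wrist picture was therefore taken at the start pose and only shows the cart, with the fingers at (140,300) and (400,290). I'll resend the move.

Emit:
carry_out --plan '[{"tx": 20.4, "ty": -37.7, "tz": 8, "rx": 0, "ry": 0, "rz": 0.063}, {"tx": 20.4, "ty": -37.7, "tz": 8, "rx": 0, "ry": 0, "rz": 0.063}, {"tx": 20.4, "ty": -37.7, "tz": 8, "rx": 0, "ry": 0, "rz": 0.063}, {"tx": 20.4, "ty": -37.7, "tz": 8, "rx": 0, "ry": 0, "rz": 0.063}, {"tx": 20.4, "ty": -37.7, "tz": 8, "rx": 0, "ry": 0, "rz": 0.063}, {"tx": 20.4, "ty": -37.7, "tz": 8, "rx": 0, "ry": 0, "rz": 0.063}, {"tx": 20.4, "ty": -37.7, "tz": 8, "rx": 0, "ry": 0, "rz": 0.063}, {"tx": 20.4, "ty": -37.7, "tz": 0, "rx": 0, "ry": 0, "rz": 0.063}, {"tx": 20.4, "ty": -37.7, "tz": 0, "rx": 0, "ry": 0, "rz": 0.063}, {"tx": 20.4, "ty": -37.7, "tz": 0, "rx": 0, "ry": 0, "rz": 0.063}, {"tx": 0, "ty": 0, "tz": 0, "rx": 0, "ry": 0, "rz": 0}, {"tx": 0, "ty": 0, "tz": 0, "rx": 0, "ry": 0, "rz": 0}]'

```text
time: 1.35
tool_pos: [400.1, 109.4, 282.4]
tcp_rot: [3.141, -0.001, -2.898]
contact_force: [-0.3, -0.6, 0.6]
grip_width: 91.5
finger_force: 0.0
```

```bash
python3 - <<'E'
from h import *
o=bot.get_obs();print(o["time"],o["tool_pos"],o["tcp_rot"],o["joint_positions"])
m=bot.camera_model("wrist");im=bot.capture("wrist");cv2.imwrite("pics/w2.png",im[:,:,::-1])
c,s=np.cos(.24),np.sin(.24);Rz=np.array([[c,-s,0],[s,c,0],[0,0,1]])
for n,p in dict(top=(0,0,187),footFL=(-25,57,8),footFR=(-25,-57,8),piv=(-12,0,130),low=(-12,0,42)).items():
  print(n,w2px(m,np.array([441,119.5,0])+Rz@np.array(p)).round())
np.save("w2.npy",m,allow_pickle=True)
E
```

```text
1.35 [400.08867811 109.39866143 282.43276835] [ 3.14099405e+00 -8.86792495e-04 -2.89776720e+00] [ 8.13090047e-02  9.30134162e-02  1.69273363e+00  4.57667162e-04
  1.35681759e+00 -1.73340991e+00]
top [273. 267.]
footFL [319. 189.]
footFR [228. 189.]
piv [274. 230.]
low [273. 206.]
```

View pics/w2.png

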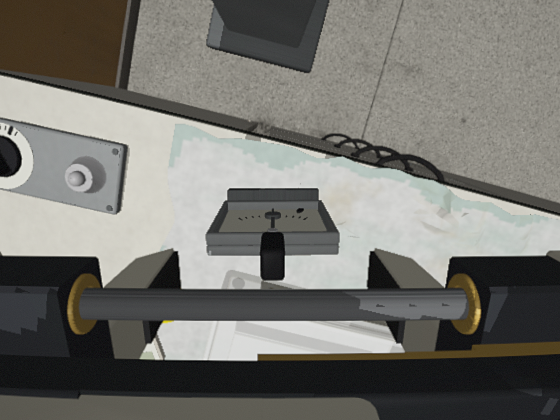

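The wrist view shows the grey gauge where predicted: handle at (273,260), needle straight down to about (272,212), mark tab at about (300,211). The mark is on the dial's left, so it is positive. Next I go above the knob.

Emit:
carry_out --plan '[{"tx": 7, "ty": -41.5, "tz": -15, "rx": 0, "ry": 0, "rz": 0.06}, {"tx": 7, "ty": -41.5, "tz": -15, "rx": 0, "ry": 0, "rz": 0.06}, {"tx": 7, "ty": -41.5, "tz": -15, "rx": 0, "ry": 0, "rz": 0.06}, {"tx": 7, "ty": -41.5, "tz": -15, "rx": 0, "ry": 0, "rz": 0.06}, {"tx": 7, "ty": -41.5, "tz": -15, "rx": 0, "ry": 0, "rz": 0.06}, {"tx": 7, "ty": -41.5, "tz": -15, "rx": 0, "ry": 0, "rz": 0.06}, {"tx": 7, "ty": -41.5, "tz": -15, "rx": 0, "ry": 0, "rz": 0.06}, {"tx": 6, "ty": -41.5, "tz": -15, "rx": 0, "ry": 0, "rz": 0.06}, {"tx": 0, "ty": 0, "tz": 0, "rx": 0, "ry": 0, "rz": 0}, {"tx": 0, "ty": 0, "tz": 0, "rx": 0, "ry": 0, "rz": 0}]'

```text
time: 2.4
tool_pos: [455.1, -220.8, 162.1]
tcp_rot: [3.139, -0.0, -2.415]
contact_force: [-0.6, -0.1, 0.5]
grip_width: 91.6
finger_force: 0.0
```

```bash
python3 - <<'E'
from h import *
o=bot.get_obs();print(o["time"],o["tool_pos"],o["tcp_rot"],o["joint_positions"])
m=bot.camera_model("wrist");im=bot.capture("wrist")
np.save("w3.npy",m,allow_pickle=True)
k=w2px(m,(454.8,-222.6,25));s=w2px(m,(453,-113,50));print(k,s)
x0,y0=int(k[0])-70,int(k[1])-70
a=im[max(y0,0):y0+140,max(0,x0):x0+140,::-1]; print(x0,y0)
b=cv2.imread("pics/w2.png")[180:250,200:345]
out=np.zeros((560,800,3),np.uint8)
A=cv2.resize(a,None,fx=4,fy=4,interpolation=cv2.INTER_CUBIC);out[:A.shape[0],:A.shape[1]]=A
cv2.imwrite("pics/w3c.png",out[:,:560]); cv2.imwrite("pics/w3.png",im[:,:,::-1])
E
```

```text
2.4 [ 455.11705517 -220.81904671  162.137501  ] [ 3.13949639e+00 -1.38109906e-05 -2.41496670e+00] [-6.03650693e-01  3.71839774e-01  1.67184288e+00  5.45263827e-04
  1.09994927e+00 -2.90132081e+00]
[271.736882   200.22029689] [369.22804961 288.7747605 ]
201 130
```

View pics/w3c.png

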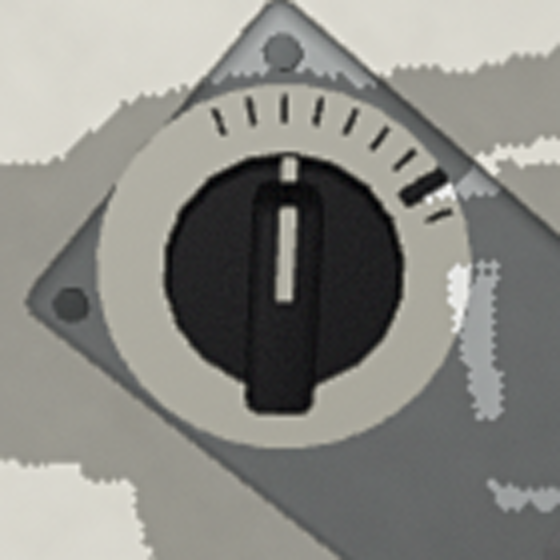

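The close crop shows the disc centre at (284,265), the skirt pointer from (289,157) to (289,178), and the inner end of the thick mark at (407,198). I'll convert these to world angles.

```bash
python3 - <<'E'
from h import *
m=np.load("w3.npy",allow_pickle=True).item()
B=lambda x,y:(201+x/4-.4,130+y/4-.4)
c=px2w(m,B(284,265),20);mk=px2w(m,B(407,198),20);mo=px2w(m,B(444,176),20)
c2=px2w(m,B(284,270),25.5);p=px2w(m,B(289,157),25.5);b0=px2w(m,B(285,300),53.5);b1=px2w(m,B(288,208),53.5)
an=lambda v:np.degrees(np.arctan2(v[1],v[0])).round(1)
print(c,c2,mk,np.linalg.norm((mk-c)[:2]),"mark",an(mk-c),an(mo-c),an(mo-mk),"ptr",an(p-c2),an(b1-b0),b0,b1)
E
```

```text
[ 452.87209893 -224.48702511   20.        ] [ 452.73164916 -224.59128563   25.5       ] [ 424.23866987 -214.53424941   20.        ] 30.313874782618935 mark 160.8 161.4 163.1 ptr -140.9 -140.2 [ 452.11691547 -224.77281248   53.5       ] [ 438.14980142 -236.40779385   53.5       ]
```

Emit:
carry_out --plan '[{"tx": -1.7, "ty": -3.3, "tz": -33, "rx": 0, "ry": 0, "rz": -0.035}, {"tx": 0, "ty": 0, "tz": -33, "rx": 0, "ry": 0, "rz": 0}, {"tx": 0, "ty": 0, "tz": -33, "rx": 0, "ry": 0, "rz": 0}, {"tx": 0, "ty": 0, "tz": -33, "rx": 0, "ry": 0, "rz": 0}, {"tx": 0, "ty": 0, "tz": 0, "rx": 0, "ry": 0, "rz": 0}]'

```text
time: 2.95
tool_pos: [451.6, -221.8, 28.2]
tcp_rot: [3.135, -0.002, -2.447]
contact_force: [0.6, 0.1, 1.2]
grip_width: 91.9
finger_force: 0.0
```

Emit:
carry_out --plan '[{"tx": 0, "ty": 0, "tz": 0, "rx": 0, "ry": 0, "rz": 0}, {"tx": 0, "ty": 0, "tz": 0, "rx": 0, "ry": 0, "rz": 0}, {"tx": 0, "ty": 0, "tz": 0, "rx": 0, "ry": 0, "rz": 0}, {"tx": 0, "ty": 0, "tz": 0, "rx": 0, "ry": 0, "rz": 0}, {"tx": 0, "ty": 0, "tz": 0, "rx": 0, "ry": 0, "rz": 0}, {"tx": 0, "ty": 0, "tz": 0, "rx": 0, "ry": 0, "rz": 0}, {"tx": 0, "ty": 0, "tz": 0, "rx": 0, "ry": 0, "rz": 0}, {"tx": 0, "ty": 0, "tz": 0, "rx": 0, "ry": 0, "rz": 0}]' --gripper 1

```text
time: 3.75
tool_pos: [453.4, -225.3, 30.7]
tcp_rot: [3.141, 0.0, -2.449]
contact_force: [-0.1, -0.4, 0.4]
grip_width: 32.3
finger_force: 0.0
```

Still closing; a few more rows.

Emit:
carry_out --plan '[{"tx": 0, "ty": 0, "tz": 0, "rx": 0, "ry": 0, "rz": 0}, {"tx": 0, "ty": 0, "tz": 0, "rx": 0, "ry": 0, "rz": 0}, {"tx": 0, "ty": 0, "tz": 0, "rx": 0, "ry": 0, "rz": 0}, {"tx": 0, "ty": 0, "tz": 0, "rx": 0, "ry": 0, "rz": 0}, {"tx": 0, "ty": 0, "tz": 0, "rx": 0, "ry": 0, "rz": 0}]'

```text
time: 4.25
tool_pos: [452.8, -224.7, 30.6]
tcp_rot: [3.14, -0.0, -2.449]
contact_force: [-3.1, 3.6, 3.4]
grip_width: 13.8
finger_force: 30.0
```

Emit:
carry_out --plan '[{"tx": 0, "ty": 0, "tz": 0, "rx": 0, "ry": 0, "rz": -0.102}, {"tx": 0, "ty": 0, "tz": 0, "rx": 0, "ry": 0, "rz": -0.102}, {"tx": 0, "ty": 0, "tz": 0, "rx": 0, "ry": 0, "rz": -0.102}, {"tx": 0, "ty": 0, "tz": 0, "rx": 0, "ry": 0, "rz": -0.102}, {"tx": 0, "ty": 0, "tz": 0, "rx": 0, "ry": 0, "rz": -0.102}, {"tx": 0, "ty": 0, "tz": 0, "rx": 0, "ry": 0, "rz": -0.102}, {"tx": 0, "ty": 0, "tz": 0, "rx": 0, "ry": 0, "rz": -0.102}, {"tx": 0, "ty": 0, "tz": 0, "rx": 0, "ry": 0, "rz": -0.102}, {"tx": 0, "ty": 0, "tz": 0, "rx": 0, "ry": 0, "rz": -0.102}, {"tx": 0, "ty": 0, "tz": 0, "rx": 0, "ry": 0, "rz": -0.102}, {"tx": 0, "ty": 0, "tz": 0, "rx": 0, "ry": 0, "rz": 0}, {"tx": 0, "ty": 0, "tz": 0, "rx": 0, "ry": 0, "rz": 0}]'

```text
time: 5.45
tool_pos: [452.4, -222.2, 30.6]
tcp_rot: [3.138, -0.004, 2.813]
contact_force: [-1.4, 13.8, 7.8]
grip_width: 13.9
finger_force: 30.0
```

Emit:
carry_out --plan '[{"tx": 0, "ty": 0, "tz": 0, "rx": 0, "ry": 0, "rz": 0}, {"tx": 0, "ty": 0, "tz": 0, "rx": 0, "ry": 0, "rz": 0}, {"tx": 0, "ty": 0, "tz": 0, "rx": 0, "ry": 0, "rz": 0}, {"tx": 0, "ty": 0, "tz": 0, "rx": 0, "ry": 0, "rz": 0}, {"tx": 0, "ty": 0, "tz": 0, "rx": 0, "ry": 0, "rz": 0}, {"tx": 0, "ty": 0, "tz": 0, "rx": 0, "ry": 0, "rz": 0}, {"tx": 0, "ty": 0, "tz": 0, "rx": 0, "ry": 0, "rz": 0}]' --gripper 0

```text
time: 6.15
tool_pos: [453.4, -225.4, 30.7]
tcp_rot: [3.142, 0.0, 2.814]
contact_force: [0.5, 0.3, 0.6]
grip_width: 65.6
finger_force: 0.0
```

Emit:
carry_out --plan '[{"tx": 0, "ty": 0, "tz": 30, "rx": 0, "ry": 0, "rz": 0}, {"tx": 0, "ty": 0, "tz": 40, "rx": 0, "ry": 0, "rz": 0}, {"tx": 0, "ty": 0, "tz": 40, "rx": 0, "ry": 0, "rz": 0}, {"tx": 0, "ty": 0, "tz": 40, "rx": 0, "ry": 0, "rz": 0}, {"tx": 0, "ty": 0, "tz": 0, "rx": 0, "ry": 0, "rz": 0}, {"tx": 0, "ty": 0, "tz": 0, "rx": 0, "ry": 0, "rz": 0}]'

```text
time: 6.75
tool_pos: [453.6, -225.4, 181.3]
tcp_rot: [-3.141, 0.002, 2.814]
contact_force: [0.4, 0.3, 0.2]
grip_width: 91.6
finger_force: 0.0
```

```bash
python3 - <<'E'
from h import *
o=bot.get_obs();print(o["time"],o["tool_pos"],o["tcp_rot"],o["joint_positions"])
m=bot.camera_model("wrist");im=bot.capture("wrist")
np.save("w4.npy",m,allow_pickle=True)
k=w2px(m,(453.3,-224.3,25));s=w2px(m,(453,-113,58));print(k,s)
x0,y0=int(k[0])-70,int(k[1])-70;print(x0,y0)
a=im[y0:y0+140,x0:x0+140,::-1]
cv2.imwrite("pics/w4c.png",cv2.resize(a,None,fx=4,fy=4,interpolation=cv2.INTER_CUBIC)); cv2.imwrite("pics/w4.png",im[:,:,::-1])
E
```

```text
6.75 [ 453.56696839 -225.40992739  181.32982441] [-3.14116331e+00  1.84625177e-03  2.81379176e+00] [-6.12709789e-01  3.49877562e-01  1.64635106e+00  1.17454102e-04
  1.14347154e+00 -1.85575340e+00]
[275.09562782 195.52061828] [406.64163913 161.20254079]
205 125
```

View pics/w4c.png

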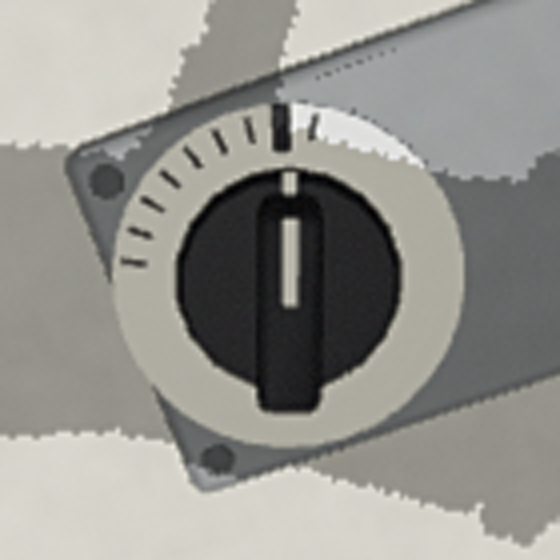

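The pointer now points at the thick mark at (282,150), perhaps 2–3° past it (knob about 1.64), which is within limits. Next I move over the gauge.

Emit:
carry_out --plan '[{"tx": -1.6, "ty": 43.1, "tz": 12, "rx": 0, "ry": 0, "rz": 0.0714}, {"tx": -1.6, "ty": 43.1, "tz": 12, "rx": 0, "ry": 0, "rz": 0.0714}, {"tx": -1.6, "ty": 43.1, "tz": 12, "rx": 0, "ry": 0, "rz": 0.0714}, {"tx": -1.6, "ty": 43.1, "tz": 9, "rx": 0, "ry": 0, "rz": 0.0714}, {"tx": -1.6, "ty": 43.1, "tz": 0, "rx": 0, "ry": 0, "rz": 0.0714}, {"tx": -1.6, "ty": 43.1, "tz": 0, "rx": 0, "ry": 0, "rz": 0.0714}, {"tx": -1.6, "ty": 43.1, "tz": 0, "rx": 0, "ry": 0, "rz": 0.0714}, {"tx": -1.6, "ty": 43.1, "tz": 0, "rx": 0, "ry": 0, "rz": 0.0714}, {"tx": 0, "ty": 0, "tz": 0, "rx": 0, "ry": 0, "rz": 0}, {"tx": 0, "ty": 0, "tz": 0, "rx": 0, "ry": 0, "rz": 0}, {"tx": 0, "ty": 0, "tz": 0, "rx": 0, "ry": 0, "rz": 0}]'

```text
time: 7.9
tool_pos: [440.3, 118.6, 224.8]
tcp_rot: [-3.142, -0.002, -2.9]
contact_force: [-0.5, -1.3, -0.3]
grip_width: 91.6
finger_force: 0.0
```

Emit:
carry_out --plan '[{"tx": 0.7, "ty": 0.7, "tz": -25, "rx": 0, "ry": 0, "rz": 0}, {"tx": 0, "ty": 0, "tz": -25, "rx": 0, "ry": 0, "rz": 0}, {"tx": 0, "ty": 0, "tz": -27, "rx": 0, "ry": 0, "rz": 0}, {"tx": 0, "ty": 0, "tz": 0, "rx": 0, "ry": 0, "rz": 0}, {"tx": 0, "ty": 0, "tz": 0, "rx": 0, "ry": 0, "rz": 0}]'

```text
time: 8.4
tool_pos: [441.5, 119.1, 148.9]
tcp_rot: [3.141, -0.001, -2.9]
contact_force: [0.5, 0.3, 1.5]
grip_width: 91.9
finger_force: 0.0
```

Emit:
carry_out --plan '[{"tx": 0, "ty": 0, "tz": 0, "rx": 0, "ry": 0, "rz": 0}, {"tx": 0, "ty": 0, "tz": 0, "rx": 0, "ry": 0, "rz": 0}, {"tx": 0, "ty": 0, "tz": 0, "rx": 0, "ry": 0, "rz": 0}, {"tx": 0, "ty": 0, "tz": 0, "rx": 0, "ry": 0, "rz": 0}, {"tx": 0, "ty": 0, "tz": 0, "rx": 0, "ry": 0, "rz": 0}, {"tx": 0, "ty": 0, "tz": 0, "rx": 0, "ry": 0, "rz": 0}, {"tx": 0, "ty": 0, "tz": 0, "rx": 0, "ry": 0, "rz": 0}, {"tx": 0, "ty": 0, "tz": 0, "rx": 0, "ry": 0, "rz": 0}, {"tx": 0, "ty": 0, "tz": 0, "rx": 0, "ry": 0, "rz": 0}, {"tx": 0, "ty": 0, "tz": 0, "rx": 0, "ry": 0, "rz": 0}, {"tx": 0, "ty": 0, "tz": 0, "rx": 0, "ry": 0, "rz": 0}, {"tx": 0, "ty": 0, "tz": 0, "rx": 0, "ry": 0, "rz": 0}]' --gripper 1

```text
time: 9.6
tool_pos: [441.0, 120.2, 148.4]
tcp_rot: [3.141, -0.001, -2.898]
contact_force: [0.1, -0.6, -3.2]
grip_width: 19.7
finger_force: 30.0
```

Emit:
carry_out --plan '[{"tx": 0, "ty": 0, "tz": 20, "rx": 0, "ry": 0, "rz": 0}, {"tx": 0, "ty": 0, "tz": 35, "rx": 0, "ry": 0, "rz": 0}, {"tx": 0, "ty": -20, "tz": 25, "rx": 0, "ry": 0, "rz": 0}, {"tx": 1.5, "ty": -35, "tz": 0, "rx": 0, "ry": 0, "rz": -0.04}, {"tx": 2, "ty": -40, "tz": 0, "rx": 0, "ry": 0, "rz": -0.04}, {"tx": 2, "ty": -40, "tz": 0, "rx": 0, "ry": 0, "rz": -0.04}, {"tx": 2, "ty": -40, "tz": 0, "rx": 0, "ry": 0, "rz": -0.04}, {"tx": 2, "ty": -34, "tz": 0, "rx": 0, "ry": 0, "rz": -0.04}, {"tx": 2, "ty": -25, "tz": 0, "rx": 0, "ry": 0, "rz": -0.044}, {"tx": 0, "ty": 0, "tz": 0, "rx": 0, "ry": 0, "rz": 0}, {"tx": 0, "ty": 0, "tz": 0, "rx": 0, "ry": 0, "rz": 0}, {"tx": 0, "ty": 0, "tz": 0, "rx": 0, "ry": 0, "rz": 0}]'

```text
time: 10.8
tool_pos: [452.5, -113.0, 228.5]
tcp_rot: [3.141, -0.001, -3.141]
contact_force: [-1.0, 0.9, -3.7]
grip_width: 19.8
finger_force: 30.0
```

Emit:
carry_out --plan '[{"tx": 0, "ty": 0, "tz": 0, "rx": 0, "ry": 0, "rz": 0}, {"tx": 0, "ty": 0, "tz": 0, "rx": 0, "ry": 0, "rz": 0}, {"tx": 0, "ty": 0, "tz": 0, "rx": 0, "ry": 0, "rz": 0}, {"tx": 0, "ty": 0, "tz": 0, "rx": 0, "ry": 0, "rz": 0}, {"tx": 0, "ty": 0, "tz": 0, "rx": 0, "ry": 0, "rz": 0}, {"tx": 0, "ty": 0, "tz": 0, "rx": 0, "ry": 0, "rz": 0}, {"tx": 0, "ty": 0, "tz": 0, "rx": 0, "ry": 0, "rz": 0}, {"tx": 0, "ty": 0, "tz": 0, "rx": 0, "ry": 0, "rz": 0}, {"tx": 0, "ty": 0, "tz": 0, "rx": 0, "ry": 0, "rz": 0}, {"tx": 0, "ty": 0, "tz": 0, "rx": 0, "ry": 0, "rz": 0}, {"tx": 0, "ty": 0, "tz": 0, "rx": 0, "ry": 0, "rz": 0}, {"tx": 0, "ty": 0, "tz": 0, "rx": 0, "ry": 0, "rz": 0}]'

```text
time: 12.0
tool_pos: [452.8, -113.8, 228.7]
tcp_rot: [3.141, -0.0, 3.141]
contact_force: [0.5, -0.4, -3.7]
grip_width: 19.5
finger_force: 30.0
```

```bash
python3 - <<'E'
from h import *
o=bot.get_obs();print(o["time"],o["tool_pos"],o["tcp_rot"],o["joint_positions"],o["contact_force"])
m=bot.camera_model("wrist");im=bot.capture("wrist");t=bot.capture("top");s=bot.capture("side")
np.save("w5.npy",m,allow_pickle=True)
G=np.append(o["tool_pos"][:2],o["tool_pos"][2]-148.4)
for n,p in dict(piv=(-13,0,130),low=(-13,0,42),l2=(-13,88*np.sin(.3),130-88*np.cos(.3)),foot=(-25,57,8)).items(): print(n,w2px(m,G+np.array(p)).round())
a=cv2.resize(im[110:290,140:410,::-1],None,fx=3,fy=3,interpolation=cv2.INTER_CUBIC)[:540,:800]
cv2.imwrite("pics/w5c.png",a);cv2.imwrite("pics/w5.png",im[:,:,::-1]);cv2.imwrite("pics/top5.png",t[:,:,::-1]);cv2.imwrite("pics/side5.png",s[:,:,::-1])
E
```

```text
12.0 [ 452.78861888 -113.7798839   228.72553482] [ 3.14149104e+00 -1.23391157e-05  3.14101073e+00] [-4.10634428e-01  2.33806253e-01  1.67142117e+00  9.34498786e-05
  1.23641705e+00 -1.98087950e+00] [ 0.45369073 -0.41203483 -3.68302145]
piv [274. 232.]
low [274. 195.]
l2 [308. 196.]
foot [341. 172.]
```

View pics/w5c.png

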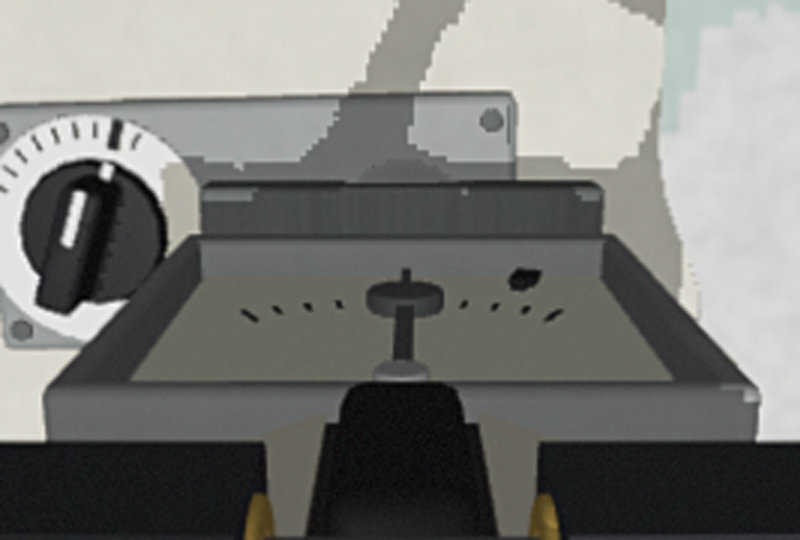

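The wrist crop shows the gauge hanging upright, with the needle tip at (406,268) and the mark tab blob at about (525,279), and the knob still near its mark. I'll fit the mark angle.

```bash
python3 - <<'E'
from h import *
m=np.load("w5.npy",allow_pickle=True).item()
G=np.array([452.8,-113.8,228.7-148.4])
cr=lambda p:((p-[140,110]+.33)*3).round(0)
P=lambda x,r,a:cr(w2px(m,G+np.array([x,r*np.sin(a),130-r*np.cos(a)])))
for x in(-8,-10,-12,-14,-16): print(x,P(x,0,0),P(x,88,0),[tuple(P(x,88,a))+tuple(P(x,98,a)) for a in(.25,.3,.35,.4)])
im=cv2.imread("pics/w5.png").astype(int).sum(2)
sub=im[195:212,300:330]; ys,xs=np.where(sub<150); print(np.c_[xs+300,ys+195,sub[ys,xs]].tolist())
E
```

```text
-8 [403. 394.] [402. 275.] [(np.float64(488.0), np.float64(277.0), np.float64(495.0), np.float64(268.0)), (np.float64(505.0), np.float64(279.0), np.float64(513.0), np.float64(270.0)), (np.float64(522.0), np.float64(280.0), np.float64(531.0), np.float64(271.0)), (np.float64(539.0), np.float64(281.0), np.float64(550.0), np.float64(273.0))]
-10 [403. 384.] [402. 267.] [(np.float64(488.0), np.float64(270.0), np.float64(495.0), np.float64(261.0)), (np.float64(505.0), np.float64(271.0), np.float64(513.0), np.float64(262.0)), (np.float64(522.0), np.float64(272.0), np.float64(532.0), np.float64(264.0)), (np.float64(539.0), np.float64(274.0), np.float64(550.0), np.float64(265.0))]
-12 [403. 373.] [402. 260.] [(np.float64(488.0), np.float64(262.0), np.float64(495.0), np.float64(254.0)), (np.float64(505.0), np.float64(263.0), np.float64(513.0), np.float64(255.0)), (np.float64(523.0), np.float64(264.0), np.float64(532.0), np.float64(256.0)), (np.float64(540.0), np.float64(266.0), np.float64(550.0), np.float64(258.0))]
-14 [403. 362.] [402. 252.] [(np.float64(489.0), np.float64(254.0), np.float64
[... 840 characters left out ...]
24], [318, 201, 31], [319, 201, 55], [310, 202, 83], [311, 202, 33], [312, 202, 43], [313, 202, 51], [314, 202, 34], [315, 202, 52], [316, 202, 63], [317, 202, 50], [318, 202, 40], [319, 202, 97], [310, 203, 78], [311, 203, 78], [312, 203, 71], [313, 203, 79], [314, 203, 75], [315, 203, 55], [316, 203, 69], [317, 203, 69], [318, 203, 59], [310, 204, 77], [311, 204, 77], [312, 204, 83], [313, 204, 92], [314, 204, 80], [315, 204, 55], [316, 204, 78], [317, 204, 62], [318, 204, 118], [310, 205, 116], [311, 205, 60], [312, 205, 68], [313, 205, 73], [314, 205, 66], [315, 205, 59], [316, 205, 137], [317, 205, 148], [311, 206, 128], [312, 206, 125], [313, 206, 113], [314, 206, 109], [305, 211, 91]]
```

Emit:
carry_out --plan '[{"tx": 0, "ty": 0, "tz": -12, "rx": 0, "ry": 0, "rz": 0}, {"tx": 0, "ty": 0, "tz": -10, "rx": 0, "ry": 0, "rz": 0}, {"tx": 0, "ty": 0, "tz": -2, "rx": 0, "ry": 0, "rz": 0}, {"tx": 0, "ty": 0, "tz": -1.5, "rx": 0, "ry": 0, "rz": 0}, {"tx": 0, "ty": 0, "tz": 0, "rx": 0, "ry": 0, "rz": 0}, {"tx": 0, "ty": 0, "tz": 0, "rx": 0, "ry": 0, "rz": 0}]'

```text
time: 12.75
tool_pos: [453.0, -113.8, 203.6]
tcp_rot: [-3.141, 0.001, 3.141]
contact_force: [0.2, 0.3, -2.7]
grip_width: 20.1
finger_force: 30.0
```

Emit:
carry_out --plan '[{"tx": 0, "ty": 0, "tz": -1, "rx": 0, "ry": 0, "rz": 0}, {"tx": 0, "ty": 0, "tz": 0, "rx": 0, "ry": 0, "rz": 0}, {"tx": 0, "ty": 0, "tz": 0, "rx": 0, "ry": 0, "rz": 0}]'

```text
time: 13.05
tool_pos: [452.8, -113.8, 202.3]
tcp_rot: [3.142, 0.0, 3.141]
contact_force: [0.1, 0.0, -3.2]
grip_width: 19.8
finger_force: 30.0
```

Emit:
carry_out --plan '[{"tx": 0, "ty": 0, "tz": -1, "rx": 0, "ry": 0, "rz": 0}, {"tx": 0, "ty": 0, "tz": 0, "rx": 0, "ry": 0, "rz": 0}, {"tx": 0, "ty": 0, "tz": 0, "rx": 0, "ry": 0, "rz": 0}]'

```text
time: 13.35
tool_pos: [452.7, -113.8, 201.2]
tcp_rot: [3.141, -0.0, 3.141]
contact_force: [-0.0, -0.1, -3.2]
grip_width: 20.0
finger_force: 30.0
```

Emit:
carry_out --plan '[{"tx": 0, "ty": 0, "tz": -1, "rx": 0, "ry": 0, "rz": 0}, {"tx": 0, "ty": 0, "tz": 0, "rx": 0, "ry": 0, "rz": 0}, {"tx": 0, "ty": 0, "tz": 0, "rx": 0, "ry": 0, "rz": 0}]'

```text
time: 13.65
tool_pos: [452.9, -113.8, 200.4]
tcp_rot: [-3.142, 0.0, 3.141]
contact_force: [0.1, -0.3, -1.3]
grip_width: 19.9
finger_force: 30.0
```

Emit:
carry_out --plan '[{"tx": 0, "ty": 0, "tz": -0.5, "rx": 0, "ry": 0, "rz": 0}, {"tx": 0, "ty": 0, "tz": 0, "rx": 0, "ry": 0, "rz": 0}, {"tx": 0, "ty": 0, "tz": 0, "rx": 0, "ry": 0, "rz": 0}]'

```text
time: 13.95
tool_pos: [453.0, -113.8, 200.1]
tcp_rot: [-3.141, 0.001, 3.141]
contact_force: [-0.9, 0.4, 3.4]
grip_width: 20.2
finger_force: 30.0
```

Contact is about 7 N upright. I'll hold briefly, then rock about the centre of the stud's head in two halves.

Emit:
carry_out --plan '[{"tx": 0, "ty": 0, "tz": 0, "rx": 0, "ry": 0, "rz": 0}, {"tx": 0, "ty": 0, "tz": 0, "rx": 0, "ry": 0, "rz": 0}, {"tx": 0, "ty": 0, "tz": 0, "rx": 0, "ry": 0, "rz": 0}, {"tx": 0, "ty": 0, "tz": 0, "rx": 0, "ry": 0, "rz": 0}, {"tx": 0, "ty": 0, "tz": 0, "rx": 0, "ry": 0, "rz": 0}, {"tx": 0, "ty": 0, "tz": 0, "rx": 0, "ry": 0, "rz": 0}, {"tx": 0, "ty": 0, "tz": 0, "rx": 0, "ry": 0, "rz": 0}, {"tx": 0, "ty": 0, "tz": 0, "rx": 0, "ry": 0, "rz": 0}]'

```text
time: 14.75
tool_pos: [453.0, -113.8, 200.0]
tcp_rot: [-3.141, 0.001, 3.141]
contact_force: [-0.4, 0.3, 5.4]
grip_width: 19.9
finger_force: 30.0
```

Emit:
carry_out --plan '[{"tx": 0, "ty": 6.2, "tz": 0.1, "rx": -0.041, "ry": 0, "rz": 0}, {"tx": 0, "ty": 6.2, "tz": -0.4, "rx": -0.041, "ry": 0, "rz": 0}, {"tx": 0, "ty": 0, "tz": 0, "rx": 0, "ry": 0, "rz": 0}, {"tx": 0, "ty": 0, "tz": 0, "rx": 0, "ry": 0, "rz": 0}]'

```text
time: 15.15
tool_pos: [453.1, -100.6, 199.5]
tcp_rot: [-3.062, 0.001, -3.141]
contact_force: [0.4, 4.0, 5.2]
grip_width: 20.0
finger_force: 30.0
```

Emit:
carry_out --plan '[{"tx": 0, "ty": 6.2, "tz": -0.5, "rx": -0.041, "ry": 0, "rz": 0}, {"tx": 0, "ty": 6.1, "tz": -0.8, "rx": -0.041, "ry": 0, "rz": 0}, {"tx": 0, "ty": 0, "tz": 0, "rx": 0, "ry": 0, "rz": 0}, {"tx": 0, "ty": 0, "tz": 0, "rx": 0, "ry": 0, "rz": 0}]'

```text
time: 15.55
tool_pos: [453.1, -89.0, 198.2]
tcp_rot: [-2.98, 0.0, 3.141]
contact_force: [0.3, 4.1, 3.3]
grip_width: 20.0
finger_force: 30.0
```

Forces are steady at about 8 N on the stud. I'll do the second half.

Emit:
carry_out --plan '[{"tx": 0, "ty": 6.1, "tz": -1.1, "rx": -0.041, "ry": 0, "rz": 0}, {"tx": 0, "ty": 6.0, "tz": -1.4, "rx": -0.041, "ry": 0, "rz": 0}, {"tx": 0, "ty": 0, "tz": 0, "rx": 0, "ry": 0, "rz": 0}, {"tx": 0, "ty": 0, "tz": 0, "rx": 0, "ry": 0, "rz": 0}]'

```text
time: 15.95
tool_pos: [453.1, -77.4, 195.8]
tcp_rot: [-2.897, 0.0, 3.141]
contact_force: [0.1, 1.5, 4.4]
grip_width: 19.9
finger_force: 30.0
```

Emit:
carry_out --plan '[{"tx": 0, "ty": 6.0, "tz": -1.6, "rx": -0.041, "ry": 0, "rz": 0}, {"tx": 0, "ty": 5.9, "tz": -1.8, "rx": -0.041, "ry": 0, "rz": 0}, {"tx": 0, "ty": 0, "tz": 0, "rx": 0, "ry": 0, "rz": 0}, {"tx": 0, "ty": 0, "tz": 0, "rx": 0, "ry": 0, "rz": 0}]'

```text
time: 16.35
tool_pos: [453.1, -65.3, 192.3]
tcp_rot: [-2.815, 0.0, 3.141]
contact_force: [0.4, 2.0, 3.6]
grip_width: 19.7
finger_force: 30.0
```

Emit:
carry_out --plan '[{"tx": 0, "ty": 0, "tz": 0, "rx": 0, "ry": 0, "rz": 0}, {"tx": 0, "ty": 0, "tz": 0, "rx": 0, "ry": 0, "rz": 0}, {"tx": 0, "ty": 0, "tz": 0, "rx": 0, "ry": 0, "rz": 0}, {"tx": 0, "ty": 0, "tz": 0, "rx": 0, "ry": 0, "rz": 0}, {"tx": 0, "ty": 0, "tz": 0, "rx": 0, "ry": 0, "rz": 0}, {"tx": 0, "ty": 0, "tz": 0, "rx": 0, "ry": 0, "rz": 0}, {"tx": 0, "ty": 0, "tz": 0, "rx": 0, "ry": 0, "rz": 0}, {"tx": 0, "ty": 0, "tz": 0, "rx": 0, "ry": 0, "rz": 0}, {"tx": 0, "ty": 0, "tz": 0, "rx": 0, "ry": 0, "rz": 0}, {"tx": 0, "ty": 0, "tz": 0, "rx": 0, "ry": 0, "rz": 0}, {"tx": 0, "ty": 0, "tz": 0, "rx": 0, "ry": 0, "rz": 0}, {"tx": 0, "ty": 0, "tz": 0, "rx": 0, "ry": 0, "rz": 0}]'

```text
time: 17.55
tool_pos: [452.8, -65.1, 192.3]
tcp_rot: [-2.814, 0.0, 3.141]
contact_force: [1.3, 1.6, 5.3]
grip_width: 19.5
finger_force: 30.0
```

Emit:
carry_out --plan '[{"tx": 0, "ty": 0, "tz": 0, "rx": 0, "ry": 0, "rz": 0}, {"tx": 0, "ty": 0, "tz": 0, "rx": 0, "ry": 0, "rz": 0}, {"tx": 0, "ty": 0, "tz": 0, "rx": 0, "ry": 0, "rz": 0}, {"tx": 0, "ty": 0, "tz": 0, "rx": 0, "ry": 0, "rz": 0}, {"tx": 0, "ty": 0, "tz": 0, "rx": 0, "ry": 0, "rz": 0}, {"tx": 0, "ty": 0, "tz": 0, "rx": 0, "ry": 0, "rz": 0}, {"tx": 0, "ty": 0, "tz": 0, "rx": 0, "ry": 0, "rz": 0}, {"tx": 0, "ty": 0, "tz": 0, "rx": 0, "ry": 0, "rz": 0}, {"tx": 0, "ty": 0, "tz": 0, "rx": 0, "ry": 0, "rz": 0}, {"tx": 0, "ty": 0, "tz": 0, "rx": 0, "ry": 0, "rz": 0}, {"tx": 0, "ty": 0, "tz": 0, "rx": 0, "ry": 0, "rz": 0}, {"tx": 0, "ty": 0, "tz": 0, "rx": 0, "ry": 0, "rz": 0}]'

```text
time: 18.75
tool_pos: [452.8, -65.1, 192.3]
tcp_rot: [-2.814, 0.0, 3.141]
contact_force: [1.9, 0.6, 5.2]
grip_width: 20.0
finger_force: 30.0
```

```bash
python3 - <<'E'
from h import *
o=bot.get_obs();print(o["time"],o["tool_pos"],o["tcp_rot"],o["contact_force"],o["moment"])
m=bot.camera_model("wrist");im=bot.capture("wrist")
np.save("w6.npy",m,allow_pickle=True)
a=cv2.resize(im[110:290,140:410,::-1],None,fx=3,fy=3,interpolation=cv2.INTER_CUBIC)[:540,:800]
cv2.imwrite("pics/w6c.png",a)
E
```

```text
18.75 [452.81130193 -65.0965543  192.26343856] [-2.81362691e+00  2.90557910e-04  3.14101899e+00] [1.85594151 0.60743293 5.17229534] [-0.05994892 -0.54920444  0.17893265]
```

View pics/w6c.png

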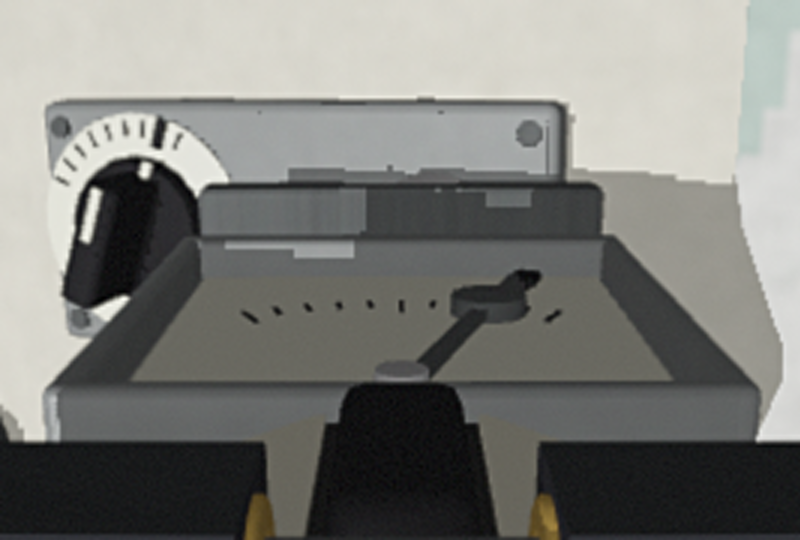

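The needle tip now overlaps the mark tab at (518,272) and the knob pointer is still at its mark. Contact is about 9 N and steady. I'll let it settle a little longer and hand in.

Emit:
carry_out --plan '[{"tx": 0, "ty": 0, "tz": 0, "rx": 0, "ry": 0, "rz": 0}, {"tx": 0, "ty": 0, "tz": 0, "rx": 0, "ry": 0, "rz": 0}, {"tx": 0, "ty": 0, "tz": 0, "rx": 0, "ry": 0, "rz": 0}, {"tx": 0, "ty": 0, "tz": 0, "rx": 0, "ry": 0, "rz": 0}, {"tx": 0, "ty": 0, "tz": 0, "rx": 0, "ry": 0, "rz": 0}, {"tx": 0, "ty": 0, "tz": 0, "rx": 0, "ry": 0, "rz": 0}, {"tx": 0, "ty": 0, "tz": 0, "rx": 0, "ry": 0, "rz": 0}, {"tx": 0, "ty": 0, "tz": 0, "rx": 0, "ry": 0, "rz": 0}, {"tx": 0, "ty": 0, "tz": 0, "rx": 0, "ry": 0, "rz": 0}, {"tx": 0, "ty": 0, "tz": 0, "rx": 0, "ry": 0, "rz": 0}]'

```text
time: 19.8
tool_pos: [452.8, -65.1, 192.3]
tcp_rot: [-2.814, 0.0, 3.141]
contact_force: [2.4, 1.2, 4.9]
grip_width: 20.0
finger_force: 30.0
```

```bash
python3 -c "
from plant import bot
print(bot.get_obs()['contact_force']);print(bot.close_job())"
```

```text
[2.42586184 1.15417341 4.87921533]
the job is handed in; nothing more can be done
None
```

I handed the job in at 19.8 s, still holding the gauge on the stud at about 9 N with its pointer on the mark tab and the knob within about 3° of its mark; the hand-in gave no verdict.

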